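# Close a gel caster on its tray

## Task

Get the gel caster ready for pouring, using only pushes of the fingertips, with nothing picked up: first push the clear gel tray back into line, flat along the rear fence, then push the sliding gate up to it until the tray's other end meets the gasket on the end wall. Then swing the lever right round to its stop, so that its strut stands square behind the gate and keeps the tray squeezed against the gasket; leave everything else on the bench where it is.

Things in the scene. Friction and masses are not known exactly. Their poses are not given: they have to be found in the camera images.
- caster: Gel caster, fixed: a grey bed 190 x 240 mm on short feet, its flat top 30 mm above the worktop. Origin at worktop height; x points to the rear fence, y to the end wall (at yaw 0: away from the robot, and to its left). Bed: x -120 to 70, y -125 to 115 mm. Seated, the tray's origin is at x 0, y 30 to 31.5 mm, yaw 0. A spirit level 7 mm high stands on the bed at x -98, y -98 mm.
- fence_mid (a point): Middle of the rear fence's face, 12 mm above the bed. White fence along caster y: face at caster x = 37.5 mm, from y -43 to 95 mm, 12 mm thick, 24 mm high above the bed.
- gasket_mid (a point): Middle of the black end gasket's face as built, 12 mm above the bed: face at caster y = 80 mm, x -40 to 40 mm. Behind it the white end wall: x -48 to 40, y 84.5 to 98.5 mm, 28 mm high above the bed.
- end_gasket (a joint): The rubber gasket's squeeze in m: 0 = free, limit 0.003; springy, about 5 N per mm.
- gel_tray: Clear plastic gel tray lying loose on the bed, about 140 g: 75 mm (x) by 100 mm (y), 4 mm floor, side walls along the two long sides 4.5 mm thick and 21 mm high, ends open. Origin at the centre of its underside, long axis y. It starts 20 to 60 mm short of the fence, up to 0.15 rad askew, between the gate and the end wall.
- gate (a joint): White sliding gate across the bed: caster x -65 to 40 mm, 14 mm thick, top 28 mm above the bed. Slides along caster y with about 1.5 N of friction, stays where it is left. Value in m: front face at caster y = -58 mm + value, back face 14 mm behind; 0 = drawn back, 0.038 = touching a tray that touches the gasket, about 0.039 when the lever holds it, limit 0.041.
- gate_ear (a point): Point on the gate's back face, 15 mm above the bed, on the free part of the gate toward caster -x (at caster x = -45 mm), where fingertips can push it in caster +y clear of the lever.
- lever (a joint): Steel L-shaped lever on a vertical pivot. Value in rad, growing anticlockwise from above: 0 = open, handle along caster -y and strut along +x; 1.57 = handle along +x, strut along +y behind the gate; stop at 1.62. Starts at 0 to 0.2, stays where left (0.06 N m friction), needs up to about 4 N at the handle in the last 0.3 rad. The gate blocks the strut while it is drawn back.
- pivot (a point): The lever's pivot axis, at caster x 0, y -93.5 mm, 11 mm above the bed. Hub 20 mm in diameter, top 22 mm above the bed. The strut is 55 mm long with an upright nose of 12 mm diameter.
- lever_tip (a point): Point in the middle of the lever's handle, 60 mm from the pivot, 11 mm above the bed; moves with the lever. The handle is 13 mm wide, 5 to 17 mm above the bed, and ends in an upright white thumb post 16 mm in diameter, 74 mm from the pivot, top 34 mm above the bed.
- comb: Bystander: white gel comb lying flat, 39 x 84 x 10 mm, left of the caster.
- pen: Bystander: marker pen lying down, 17 x 135 x 16 mm, left of the caster.
- tape: Bystander: small roll of dark tape, 59 mm diameter, 19 mm high, left.
- flask: Bystander: beaker, 74 mm wide, 94 mm high, standing right of the caster.
- timer: Bystander: bench timer, 62 x 68 x 22 mm, right of the caster.
- loose_tube: Bystander: 50 ml screw-cap tube lying down, 113 mm long, 34 mm diameter, far right.
Not all that is in view belongs to the job. What is shaped like the gel_tray but yellow is not meant.

How it is judged (in metres and radians):
On the way, in this order (a step that is already met when the one before it is completed fails the run):
1. the tray lies in line along the rear fence (within 3 mm and 0.04 rad), the gate not yet home (x of gel_tray in the frame of caster above -0.003 m and angle between the y axis of gel_tray and the y axis of caster, either way round below 0.04 rad and value of joint gate below 0.034 m), for 0.2 s.
2. the gate is up against the tray and the tray against the end gasket (within 1.5 mm) (value of joint gate above 0.0365 m and y of gel_tray in the frame of caster above 0.0285 m), for 0.2 s.
At the end, for the whole second after the job is handed in: The tray lies along the rear fence (within 3 mm and 0.04 rad) with its end on the gasket, the lever is swung to 1.47 rad or more with its strut behind the gate, the gasket is squeezed by more than 0.4 mm, and the tray is at rest (x of gel_tray in the frame of caster above -0.003 m and angle between the y axis of gel_tray and the y axis of caster, either way round below 0.04 rad and y of gel_tray in the frame of caster above 0.0295 m and value of joint lever above 1.47 rad and value of joint end_gasket above 0.0004 m and linear speed of gel_tray below 0.01 m/s); the robot touches nothing.
It fails at once if the gel tray is lifted off the bed or tipped (z of gel_tray in the frame of caster above 0.038 m or z of gel_tray in the frame of caster below 0.024 m or angle between gel_tray's own z axis and vertical above 0.15 rad).
It fails at once if something else on the bench is moved by more than 20 mm (distance of any of comb, pen, tape, flask, timer, loose_tube from where it was at the start of the episode above 0.02 m).
It also fails if it takes over 61 s, if anything falls off the work surface, if the arm or the gripper's body presses on something with over 40 N, if the wrist force passes 120 N, or if a joint passes its speed limit or range.

## Robot

A 6-joint arm with a two-finger parallel gripper is mounted at the origin on a cart in front of the work surface, level with it; the furniture and walls round the work are solid. World frame = base frame: x ahead of the robot, y to its left, z up, the work surface at z = 0. Lengths are in m, angles in degrees, forces in N, time in s.
With the tool pointing down it reaches from about 0.25 to 0.725 m from the base axis. Payload 9.7 kg.
Tool frame: the origin (TCP) lies at the very end of the fingers, on their centre line; the grasp point (between the pads) lies 19 mm behind it; z points along the fingers, y is the line along which they close (so a half turn about z gives the same grasp; the last joint's range is limited). The gripper opens to 85 mm and grips with 20 to 120 N. Pads are 22 mm wide; open, the fingers measure 114 mm over their backs; the gripper's body (76 mm by 85 mm) begins 54 mm behind the grasp point. The pads swing forward as they close: fully open they stand 13 mm farther back than shut.
Start: joints at [72.708, 4.979, 10.078, 95.1, 0, 90], TCP at [0.163, 0.525, 0.231] pointing down, gripper open.
Joint ranges: [-179.16, 179.16], [-48.56, 103.87], [-65.8, 70.77], [-126.05, 130.52], [-82.76, 87.17], [-180, 180]. Speed limits (degrees/s): [127.2, 127.2, 147.25, 180, 180, 180].

## Interface

Orientations are given as [roll, pitch, yaw] about the fixed x, y, z axes, in that order (R = Rz(yaw) Ry(pitch) Rx(roll)).
In Python, from workcell import bot gives the robot as it stands.
- The arm moves only by the tool step_arm, never from a script. Its argument "targets" is a list of rows, each a list of 3 entries, a list of its own where there are three numbers: the opening, from 0 (shut) to 1 (fully open), then the shift along the world's x, y, z in mm, then the turn, a rotation vector about the world's x, y, z in rad. In form: [[grip, [tx, ty, tz], [wx, wy, wz]], ...]. A call has 1 to 8 rows; each row is the pose to reach, as a shift and turn from the pose commanded when the call began; what a row does not reach only later rows make up. A row lasts 1/10 s, in which the tool goes at most 50 mm and 8.59 degrees, less where a joint would pass 70% of its speed; a pose out of reach is approached as far as the arm can. A call with a gripper value outside its range is refused whole. The fingers move at their own pace and stop on an object; "force" is the grip in N (left out, the last holds). Time passes only in rows, so rows that repeat a pose let the fingers close. It gives the time, the measured TCP pose, the force, the opening and the grip force at its end, in the units of the state.
- bot.get_obs(): the state, without advancing time (a new reading comes with each control period).
- bot.camera(name): name is "scene" or "top"; returns (picture, depth): 420x560x3 uint8, red, green, blue; 420x560 float32, m along the optical axis (not along the pixel's ray), 0 where there is no reading.
- bot.camera_params(name): a dict with "K" (3x3 intrinsics, pixels), "k1" (the pictures are not rectified: a ray, as slopes to the right and down, at radius r is drawn at 1 + k1 r^2 times it, then the intrinsics apply), "R" (3x3) and "t" (3): a world point X has camera coordinates R X + t. Camera axes: x right, y down, z forward; pixel columns grow to the right and rows downward; lengths in m; the calibration is good to about 2 mm. A picture is of the moment at which its call begins. camera_params takes no time and is no camera call.
- bot.job_done(): hands the job in; it is judged then, once.
The state is a dict: "time": time; "q": joint angles; "qd": joint speeds; "joint_efforts": joint torques, N m; "ee_pos": TCP position; "tcp_rot": TCP orientation; "wrist_force": force on the tool from outside, world axes, zero at the start; "torque": the same for the moment, N m; "opening": finger opening in m; "grasp_force": force on a finger pad.
Only numpy, scipy, OpenCV 4.12 (cv2) and the standard library are available. Lean on these libraries where they do the work, as an engineer would, in place of code of your own. Each camera call takes 0.05 s, during which the arm holds its last target. There are 200 camera calls.

## Working session

There is one attempt and no reset: what is moved stays moved. The work goes in short steps, Python scripts to look and compute and a tool call to move; the robot and the scene stay as the last step left them, time stands still between calls to the robot, and variables do not carry over. Pictures are saved under pics/ and viewed, at most 10 in all, crops included, and the job is handed in when it is done.

Besides the shell and the picture viewer there is one more tool, called after "Emit:" as name(argument=value, ...) on one line, values as JSON. step_arm: Moves the arm, as the interface text tells. Its arguments: {"type":"object","properties":{"targets":{"type":"array","items":{"type":"array"}},"force":{"type":"number"}},"required":["targets"]}

```bash
mkdir -p pics; ls; python3 - <<'E'
from workcell import bot
import cv2,numpy as np
for n in ("top","scene"):
    p,d=bot.camera(n); cv2.imwrite(f"pics/{n}0.png",p[:,:,::-1]); np.savez(f"{n}0.npz",p=p,d=d)
    c=bot.camera_params(n); print(n,{k:np.round(v,4).tolist() for k,v in c.items()})
print(bot.get_obs())
E
```

```text
pics
top {'K': [[461.2996, 0.0, 273.0531], [0.0, 461.2996, 211.0746], [0.0, 0.0, 1.0]], 'k1': -0.0492, 'R': [[0.0114, -0.9998, -0.0154], [-0.9855, -0.0087, -0.1692], [0.169, 0.0171, -0.9855]], 't': [0.0636, 0.5532, 1.4645]}
scene {'K': [[448.1149, 0.0, 278.8344], [0.0, 448.1149, 203.9009], [0.0, 0.0, 1.0]], 'k1': 0.0087, 'R': [[0.7475, -0.6639, 0.0213], [-0.261, -0.3231, -0.9097], [0.6109, 0.6744, -0.4147]], 't': [-0.3367, 0.2199, 1.2956]}
{'time': 0.1, 'q': array([7.27089311e+01, 5.00660149e+00, 1.00406683e+01, 9.50999026e+01,
       1.55876080e-03, 9.00008094e+01]), 'qd': array([ 0.00306505, -0.08334538,  0.1344174 , -0.0129726 , -0.14689283,
       -0.04848741]), 'joint_efforts': array([ 1.06749158e-03, -5.21560585e+01,  4.65651655e+01,  1.60235079e-02,
        4.63880906e-05,  2.63646632e-05]), 'ee_pos': array([0.16340753, 0.52495545, 0.23068189]), 'tcp_rot': array([-1.79934164e+02, -1.55782969e-03,  1.62708120e+02]), 'wrist_force': array([-0.11120516, -0.27160108, -0.45344449]), 'torque': array([ 0.00843023, -0.00763784, -0.03935848]), 'grasp_force': 0.0, 'opening': 0.08521333109505705}
```

View pics/top0.png

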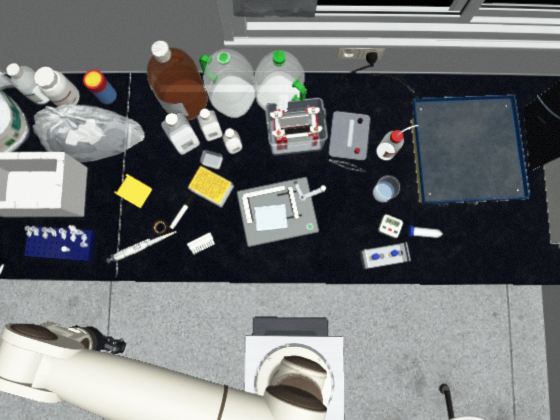

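View pics/scene0.png

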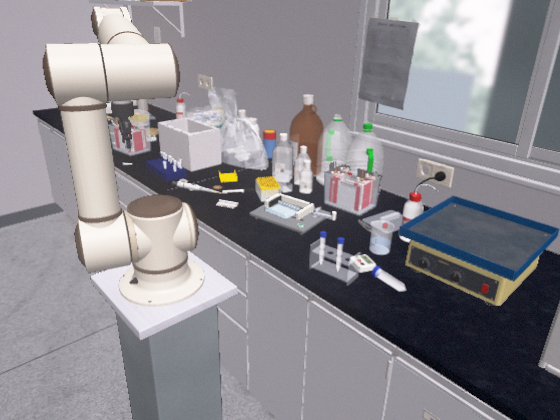

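The top view shows the grey caster bed at about (278,212). Its white fence is on the far side, the end wall is on the left near (250,205), and the lever post is near (320,190). The tray is the pale patch at (270,217), and the level is at (309,227). The scene view shows the same at (290,210). I'll enlarge both.

```bash
python3 - <<'E'
import cv2,numpy as np
t=np.load("top0.npz")["p"][172:250,230:335,::-1]; s=np.load("scene0.npz")["p"][185:237,240:345,::-1]
a=cv2.resize(t,None,fx=7,fy=7,interpolation=cv2.INTER_CUBIC)
cv2.imwrite("pics/topc.png",a)
cv2.imwrite("pics/scenec.png",cv2.resize(s,None,fx=7,fy=7,interpolation=cv2.INTER_CUBIC))
E
```

```text
(no output)
```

View pics/topc.png

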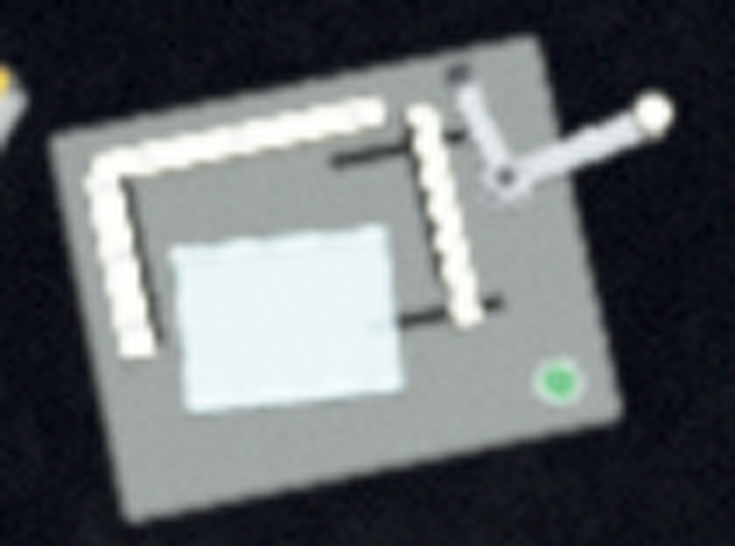

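View pics/scenec.png

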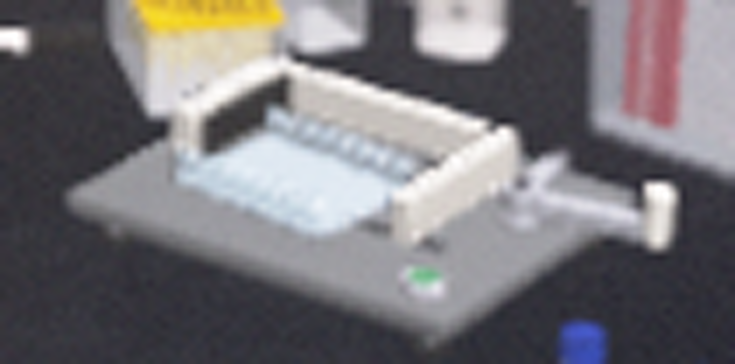

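The enlarged top crop (7x, offset (230,172)) shows:
- **Bed:** corners at about (48,138), (538,38), (622,415) and (130,522).
- **Tray:** about (180–400, 230–410), slightly askew to the fence.
- **Gate:** bar from (420,108) to (468,322).
- **Lever:** hub (505,178) and post (655,112), so it is near the open position.
- **Level:** (558,380).

Next I'll measure these.

```bash
cat > h.py <<'E'
import cv2,numpy as np
from workcell import bot
def ray(n,uv,z):
    c=bot.camera_params(n);K=np.array(c["K"],float);R=np.array(c["R"]);t=np.array(c["t"])
    D=np.array([c["k1"],0,0,0,0.]); uv=np.atleast_2d(np.asarray(uv,float))
    m=cv2.undistortPoints(uv.reshape(-1,1,2),K,D).reshape(-1,2)
    d=np.c_[m,np.ones(len(m))]@R; o=-R.T@t
    s=(z-o[2])/d[:,2]; return (o+d*s[:,None])[:,:2]
def cast(P,pose): # world -> caster
    x,y,a=pose;c,s=np.cos(a),np.sin(a);return (np.atleast_2d(P)-[x,y])@np.array([[c,-s],[s,c]])
def world(P,pose):
    x,y,a=pose;c,s=np.cos(a),np.sin(a);return np.atleast_2d(P)@np.array([[c,s],[-s,c]])+[x,y]
def tray(p,pose,lo=6):
    q=p.astype(int);m=((q[:,:,2]-q[:,:,0]>=lo)&(q[:,:,0]>185)).astype(np.uint8)
    m[:172]=0;m[250:]=0;m[:,:240]=0;m[:,320:]=0
    m=cv2.morphologyEx(m,cv2.MORPH_OPEN,np.ones((3,3),np.uint8))
    cs,_=cv2.findContours(m,cv2.RETR_EXTERNAL,cv2.CHAIN_APPROX_NONE)
    k=max(cs,key=cv2.contourArea).reshape(-1,2)
    r=cv2.minAreaRect((cast(ray("top",k,.048),pose)*1e3).astype(np.float32));return r
E
python3 - <<'E'
from h import *
t=np.load("top0.npz");p=t["p"];d=t["d"]
g=p.astype(int).max(2);m=(g>90).astype(np.uint8);b=np.zeros_like(m);b[172:250,232:324]=m[172:250,232:324]
b=cv2.morphologyEx(b,cv2.MORPH_OPEN,np.ones((9,9),np.uint8))
k=max(cv2.findContours(b,cv2.RETR_EXTERNAL,cv2.CHAIN_APPROX_NONE)[0],key=cv2.contourArea).reshape(-1,2)
W=ray("top",k,.03);r=cv2.minAreaRect((W*1e3).astype(np.float32));print("bed",r)
crop=lambda L:np.array(L)/7+[230,172]-.5+.5/7
c=ray("top",crop([[48,138],[538,38],[622,415],[130,522]]),.03)*1e3
print(c.round(1),np.linalg.norm(np.diff(c,axis=0),axis=1),c.mean(0))
# caster pose: centre of bed is caster (-25,-5)
yd=c[0]-c[1]+c[3]-c[2];a=np.arctan2(-yd[0],yd[1]);ctr=c.mean(0)
pose=np.array([*(world([-25,-5],(0,0,a))[0]*-1+ctr)/1e3,a]) ;pose[:2]=ctr/1e3-world([-.025,-.005],(0,0,a))[0]
print("pose",pose,np.degrees(a))
f=lambda n,uv,z:print(n,(cast(ray("top",crop(uv),z),pose)*1e3).round(1).tolist())
f("level -98,-98",[[558,380]],.037)
f("hub 0,-93.5",[[505,178]],.052)
f("post",[[655,112]],.064)
f("strut nose",[[460,75]],.052)
f("fence end y-43,x37-50",[[382,110]],.054)
f("gate ends",[[420,108],[468,322]],.058)
f("wall near corner x-48,y84-98",[[138,352]],.058)
f("tray corners",[[172,248],[386,228],[402,390],[188,410]],.048)
print("tray mask",tray(p,pose))
print("depth bed z:",[float(d[v,u]) for u,v in((245,232),(300,225))])
E
```

```text
bed ((556.6283569335938, 54.15837097167969), (190.76248168945312, 243.87451171875), 12.486979484558105)
[[621.7 192.9]
 [672.6 -41.2]
 [490.8 -80.5]
 [438.2 149.8]] [239.5642522  185.9529294  236.29051749] [555.83144978  55.23181092]
pose [0.57914362 0.06555377 0.21943058] 12.572446260096822
level -98,-98 [[-96.4, -97.0]]
hub 0,-93.5 [[0.3, -92.3]]
post [[14.0, -166.5]]
strut nose [[53.1, -82.3]]
fence end y-43,x37-50 [[43.8, -42.6]]
gate ends [[40.2, -60.0], [-63.8, -60.2]]
wall near corner x-48,y84-98 [[-45.6, 92.3]]
tray corners [[1.0, 67.3], [-10.7, -32.9], [-87.1, -24.0], [-75.6, 75.3]]
tray mask ((-43.054283142089844, 21.622356414794922), (102.56266784667969, 79.7364730834961), 83.74293518066406)
depth bed z: [1.5237445831298828, 1.5232961177825928]
```

The measured points agree with the given sizes to within 1–2 mm. That puts the caster at about (0.5794, 0.0665) with yaw 12.6°, and the tray at caster (-43.5, 21) with yaw about -0.116. Next I move the arm over the front of the bed, turning the tool so its y axis runs along caster y.

Emit:
step_arm(targets=[[0.6,[37,-58,0],[0,0,0.065]],[0.6,[74,-116,0],[0,0,0.13]],[0.6,[112,-174,0],[0,0,0.195]],[0.6,[149,-232,0],[0,0,0.26]],[0.6,[187,-290,0],[0,0,0.325]],[0.6,[224,-347,0],[0,0,0.39]],[0.6,[262,-405,0],[0,0,0.455]],[0.6,[299,-463,0],[0,0,0.522]]])

```text
time: 0.9
ee_pos: [0.3809, 0.1871, 0.2312]
tcp_rot: [180.0, 0.0, -167.2]
wrist_force: [1.1, 0.6, 0.1]
opening: 0.051
grasp_force: 0.0
```

Emit:
step_arm(targets=[[0.6,[0,0,-10],[0,0,0]],[0.6,[0,0,-20],[0,0,0]],[0.6,[0,0,-30],[0,0,0]],[0.6,[0,0,-30],[0,0,0]],[0.6,[0,0,-30],[0,0,0]]])

```text
time: 1.4
ee_pos: [0.3797, 0.19, 0.2011]
tcp_rot: [-180.0, -0.0, -167.3]
wrist_force: [-0.3, -0.1, -0.0]
opening: 0.0512
grasp_force: 0.0
```

Emit:
step_arm(targets=[[0.6,[21,-32,-20],[0,0,0]],[0.6,[42,-64,-40],[0,0,0]],[0.6,[62,-96,-60],[0,0,0]],[0.6,[83,-128,-80],[0,0,0]],[0.6,[83,-128,-90],[0,0,0]],[0.6,[83,-128,-100],[0,0,0]],[0.6,[83,-128,-100],[0,0,0]]])

```text
time: 2.1
ee_pos: [0.4626, 0.0621, 0.1005]
tcp_rot: [180.0, -0.1, -167.3]
wrist_force: [-0.4, 1.3, -0.1]
opening: 0.0509
grasp_force: 0.0
```

```bash
python3 - <<'E'
from h import *
p,d=bot.camera("scene");o=bot.get_obs();print(o["ee_pos"],o["tcp_rot"],o["q"].round(1))
c=bot.camera_params("scene");P=np.array(c["R"])@o["ee_pos"]+c["t"];K=c["K"];uv=K@(P/P[2]);print(uv)
u,v=uv[:2].astype(int)
a=p[v-55:v+25,u-55:u+50,::-1].copy();a=cv2.resize(a,None,fx=7,fy=7,interpolation=cv2.INTER_CUBIC)
cv2.drawMarker(a,(55*7,55*7),(0,0,255),0,15);cv2.imwrite("pics/s1.png",a)
E
```

```text
[0.46287855 0.06220545 0.10135348] [ 1.79986368e+02 -2.02592363e-02 -1.67284397e+02] [  7.6  -6.9 -16.   80.9   0.   -5.1]
[270.35936087 200.17015355   1.        ]
```

View pics/s1.png

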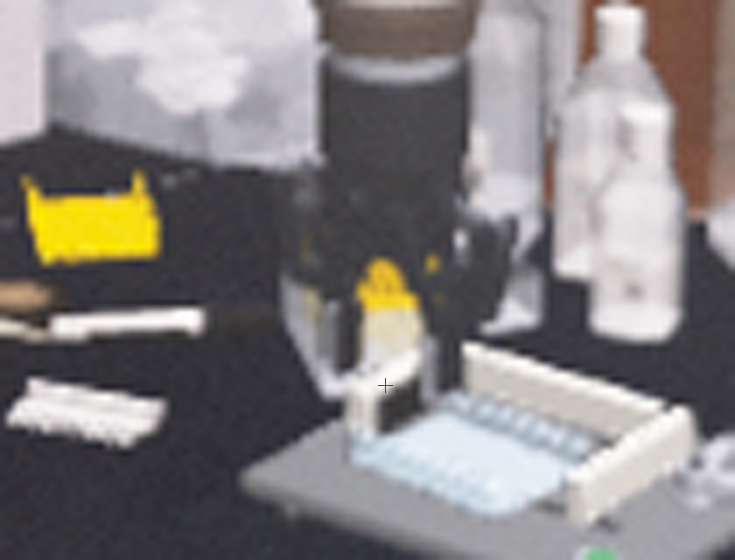

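The scene crop shows both fingertips, at (335,398) and (430,400). They are level with the projected TCP (385,385) once their nearness to the camera is allowed for, and they stand left of and in front of the tray. Next I lower the tool and push toward the fence.

Emit:
step_arm(targets=[[0.6,[0,0,-15],[0,0,0]],[0.6,[0,0,-30],[0,0,0]],[0.6,[0,0,-42],[0,0,0]],[0.6,[0,0,-52],[0,0,0]],[0.6,[0,0,-58],[0,0,0]],[0.6,[0,0,-63],[0,0,0]],[0.6,[0,0,-63],[0,0,0]],[0.6,[0,0,-63],[0,0,0]]])

```text
time: 2.95
ee_pos: [0.4636, 0.061, 0.0386]
tcp_rot: [-180.0, 0.0, -167.4]
wrist_force: [-0.1, 0.6, 0.2]
opening: 0.0514
grasp_force: 0.0
```

Emit:
step_arm(targets=[[0.6,[5,1.1,0],[0,0,0]],[0.6,[10,2.2,0],[0,0,0]],[0.6,[15,3.3,0],[0,0,0]],[0.6,[20,4.5,0],[0,0,0]],[0.6,[25,5.6,0],[0,0,0]],[0.6,[30,6.7,0],[0,0,0]],[0.6,[35,7.8,0],[0,0,0]],[0.6,[39,8.7,0],[0,0,0]]])

```text
time: 3.75
ee_pos: [0.5028, 0.0699, 0.0382]
tcp_rot: [180.0, -0.0, -167.4]
wrist_force: [-1.3, 0.3, 1.5]
opening: 0.0512
grasp_force: 0.7
```

Emit:
step_arm(targets=[[0.6,[4,0.9,0],[0,0,0]],[0.6,[8,1.8,0],[0,0,0]],[0.6,[12,2.7,0],[0,0,0]],[0.6,[15,3.4,0],[0,0,0]],[0.6,[18,4,0],[0,0,0]],[0.6,[20,4.5,0],[0,0,0]],[0.6,[20,4.5,0],[0,0,0]]])

```text
time: 4.45
ee_pos: [0.5227, 0.0743, 0.0383]
tcp_rot: [-180.0, 0.0, -167.4]
wrist_force: [-0.6, 0.4, 0.2]
opening: 0.0514
grasp_force: 0.0
```

```bash
python3 - <<'E'
from h import *
pose=(.5794,.0665,.2194)
p,d=bot.camera("top");o=bot.get_obs();print(o["ee_pos"],cast(o["ee_pos"][:2],pose)*1e3,o["wrist_force"])
np.savez("top1.npz",p=p,d=d)
cv2.imwrite("pics/t1.png",cv2.resize(p[172:250,230:335,::-1],None,fx=7,fy=7,interpolation=cv2.INTER_CUBIC))
E
```

```text
[0.52256093 0.07428751 0.03834813] [[-53.78163583  19.97151087]] [-0.0094046   0.18030062  0.12716647]
```

View pics/t1.png

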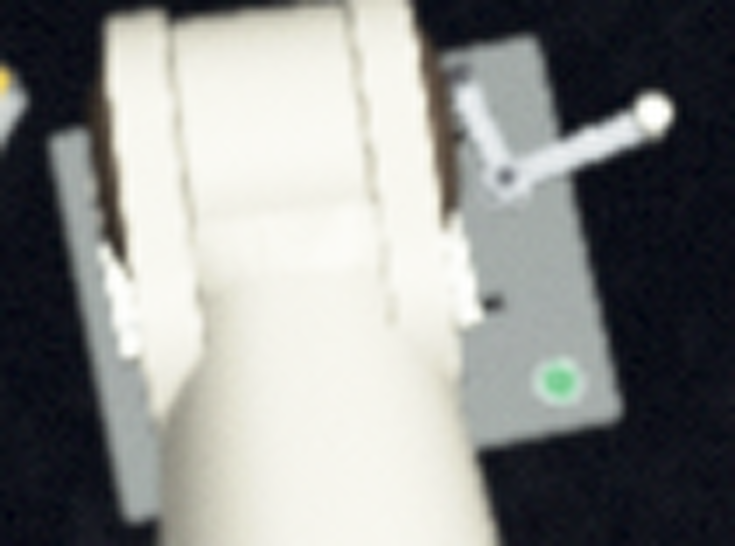

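The arm hides the tray in this view; the gate end at (468,322) and the lever have not moved. I'll continue slowly until the push force rises at the fence.

Emit:
step_arm(targets=[[0.6,[1,0.2,0],[0,0,0]],[0.6,[2,0.45,0],[0,0,0]],[0.6,[3,0.7,0],[0,0,0]],[0.6,[4,0.9,0],[0,0,0]],[0.6,[4,0.9,0],[0,0,0]]])

```text
time: 5.0
ee_pos: [0.5265, 0.0752, 0.0383]
tcp_rot: [-180.0, 0.0, -167.4]
wrist_force: [-1.0, 0.0, 0.8]
opening: 0.0512
grasp_force: 0.2
```

Emit:
step_arm(targets=[[0.6,[0.5,0.1,0],[0,0,0]],[0.6,[1,0.2,0],[0,0,0]],[0.6,[1.5,0.35,0],[0,0,0]],[0.6,[1.5,0.35,0],[0,0,0]]])

```text
time: 5.4
ee_pos: [0.5279, 0.0755, 0.0383]
tcp_rot: [-180.0, 0.0, -167.4]
wrist_force: [-0.8, -1.3, 1.3]
opening: 0.0512
grasp_force: 0.7
```

Emit:
step_arm(targets=[[0.6,[0.5,0.1,0],[0,0,0]],[0.6,[1,0.2,0],[0,0,0]],[0.6,[1.5,0.35,0],[0,0,0]],[0.6,[1.5,0.35,0],[0,0,0]]])

```text
time: 5.8
ee_pos: [0.5281, 0.0756, 0.0382]
tcp_rot: [-180.0, -0.2, -167.4]
wrist_force: [-8.8, -1.4, 6.7]
opening: 0.0514
grasp_force: 4.9
```

Emit:
step_arm(targets=[[0.6,[0.5,0.1,0],[0,0,0]],[0.6,[1,0.2,0],[0,0,0]],[0.6,[1,0.2,0],[0,0,0]]])

```text
time: 6.1
ee_pos: [0.5281, 0.0756, 0.0382]
tcp_rot: [180.0, -0.3, -167.4]
wrist_force: [-14.7, -3.1, 9.6]
opening: 0.0514
grasp_force: 7.6
```

The force climbed to 15 N with no further travel, so the tray is flat on the fence. I back off, lift, shut the fingers, move behind the gate's ear and check the tray from the top.

Emit:
step_arm(targets=[[0.6,[-6,-1.3,0],[0,0,0]],[0.6,[-18,-4,0],[0,0,0]],[0.6,[-22,-5,20],[0,0,0]],[0.6,[-22,-5,50],[0,0,0]],[0,[-22,-5,80],[0,0,0]],[0,[-22,-5,80],[0,0,0]]])

```text
time: 6.7
ee_pos: [0.5099, 0.0712, 0.1226]
tcp_rot: [-180.0, 0.4, -167.4]
wrist_force: [0.0, -0.4, -0.5]
opening: 0.0228
grasp_force: 0.0
```

Emit:
step_arm(targets=[[0,[10,-20,0],[0,0,0]],[0,[20,-40,0],[0,0,0]],[0,[30,-60,0],[0,0,0]],[0,[38,-80,0],[0,0,0]],[0,[44,-100,0],[0,0,0]],[0,[47,-112,0],[0,0,0]],[0,[47,-112,0],[0,0,0]],[0,[47,-112,0],[0,0,0]]])

```text
time: 7.5
ee_pos: [0.555, -0.0406, 0.1181]
tcp_rot: [180.0, -0.0, -167.4]
wrist_force: [-0.8, 0.6, -0.2]
opening: -0.0002
grasp_force: 0.0
```

```bash
python3 - <<'E'
from h import *
pose=(.5794,.0665,.2194)
p,d=bot.camera("top");s,_=bot.camera("scene");o=bot.get_obs();print(o["ee_pos"],cast(o["ee_pos"][:2],pose)*1e3,o["wrist_force"])
np.savez("top2.npz",p=p,d=d)
a=cv2.resize(p[172:250,230:335,::-1],None,fx=4,fy=4,interpolation=cv2.INTER_CUBIC)
b=cv2.resize(s[175:237,240:345,::-1],None,fx=4,fy=4,interpolation=cv2.INTER_CUBIC)
cv2.imwrite("pics/t2.png",np.vstack([a,b]))
E
```

```text
[ 0.55512102 -0.04019409  0.11826432] [[-46.91829861 -98.85226782]] [-0.01036578 -0.51458737 -0.06737909]
```

View pics/t2.png

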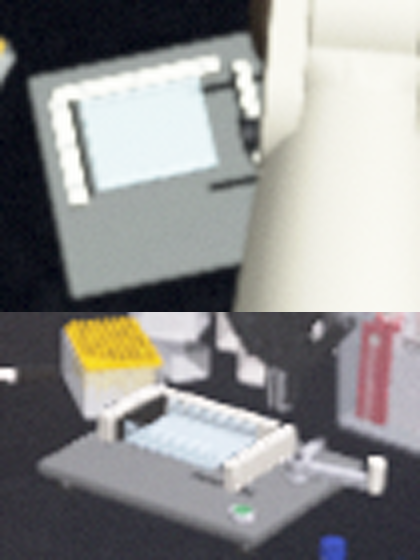

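The composite's top half shows the tray flat along the fence, from its left edge at (80,110)–(97,190) to its right end at (205,85)–(217,165). There is a small gap to the gasket, the gate is still back, and the lever is unmoved. I'll measure the tray and lower the fingers behind the ear.

```bash
python3 - <<'E'
from h import *
pose=(.5794,.0665,.2194)
print(tray(np.load("top2.npz")["p"],pose))
cr=lambda L:np.array(L)/4+[230,172]-.375
print((cast(ray("top",cr([[80,110],[205,85],[217,165],[97,190]]),.045),pose)*1e3).round(1))
E
```

```text
((-1.2235145568847656, 25.06580924987793), (101.86766052246094, 78.01437377929688), 89.45213317871094)
[[ 30.1  75.8]
 [ 29.1 -29.5]
 [-38.5 -25.1]
 [-38.2  75.4]]
```

Emit:
step_arm(targets=[[0,[0,0,-20],[0,0,0]],[0,[0,0,-40],[0,0,0]],[0,[0,0,-55],[0,0,0]],[0,[0,0,-65],[0,0,0]],[0,[0,0,-71],[0,0,0]],[0,[0,0,-75],[0,0,0]],[0,[0,0,-75],[0,0,0]]])

```text
time: 8.3
ee_pos: [0.5554, -0.0409, 0.0432]
tcp_rot: [180.0, -0.0, -167.4]
wrist_force: [0.1, -0.5, -0.2]
opening: 0.0002
grasp_force: 0.0
```

The tray measures (-1.2, 25) mm with yaw about 0.01 rad, so it is in line. Next I push the gate along caster +y.

Emit:
step_arm(targets=[[0,[-1.1,5,0],[0,0,0]],[0,[-2.2,10,0],[0,0,0]],[0,[-3.3,15,0],[0,0,0]],[0,[-4.3,19.5,0],[0,0,0]],[0,[-5.4,24,0],[0,0,0]],[0,[-6.4,28.5,0],[0,0,0]],[0,[-7.4,33,0],[0,0,0]],[0,[-8.3,37,0],[0,0,0]]])

```text
time: 9.1
ee_pos: [0.5472, -0.0036, 0.0434]
tcp_rot: [-180.0, 0.0, -167.4]
wrist_force: [0.9, -1.2, 1.4]
opening: -0.0002
grasp_force: 0.8
```

Emit:
step_arm(targets=[[0,[-0.7,3,0],[0,0,0]],[0,[-1.1,5,0],[0,0,0]],[0,[-1.6,7,0],[0,0,0]],[0,[-1.8,8,0],[0,0,0]],[0,[-1.8,8,0],[0,0,0]]])

```text
time: 9.6
ee_pos: [0.5452, 0.0042, 0.0432]
tcp_rot: [180.0, -0.0, -167.4]
wrist_force: [0.2, -1.0, -0.0]
opening: 0.0001
grasp_force: 0.2
```

Emit:
step_arm(targets=[[0,[-0.3,1.5,0],[0,0,0]],[0,[-0.7,3,0],[0,0,0]],[0,[-0.7,3,0],[0,0,0]]])

```text
time: 9.9
ee_pos: [0.5445, 0.0071, 0.0432]
tcp_rot: [-180.0, -0.0, -167.4]
wrist_force: [0.6, -1.3, -0.2]
opening: -0.0004
grasp_force: 0.7
```

Emit:
step_arm(targets=[[0,[-0.2,1,0],[0,0,0]],[0,[-0.4,2,0],[0,0,0]],[0,[-0.4,2,0],[0,0,0]]])

```text
time: 10.2
ee_pos: [0.544, 0.0091, 0.0432]
tcp_rot: [-180.0, -0.0, -167.4]
wrist_force: [0.6, -2.5, -1.0]
opening: -0.0002
grasp_force: 1.0
```

Emit:
step_arm(targets=[[0,[-0.2,1,0],[0,0,0]],[0,[-0.3,1.5,0],[0,0,0]],[0,[-0.3,1.5,0],[0,0,0]]])

```text
time: 10.5
ee_pos: [0.5437, 0.0106, 0.0432]
tcp_rot: [180.0, -0.0, -167.4]
wrist_force: [-0.6, -1.5, 0.2]
opening: 0.0001
grasp_force: 1.0
```

Emit:
step_arm(targets=[[0,[-0.2,1,0],[0,0,0]],[0,[-0.2,1,0],[0,0,0]]])

```text
time: 10.7
ee_pos: [0.5435, 0.0117, 0.0432]
tcp_rot: [180.0, -0.0, -167.4]
wrist_force: [-1.4, -2.6, 0.2]
opening: 0.0002
grasp_force: 1.0
```

Emit:
step_arm(targets=[[0,[-0.2,1,0],[0,0,0]],[0,[-0.2,1,0],[0,0,0]]])

```text
time: 10.9
ee_pos: [0.5434, 0.0123, 0.0432]
tcp_rot: [-180.0, -0.0, -167.4]
wrist_force: [-0.9, -4.7, -0.6]
opening: -0.0002
grasp_force: 2.2
```

Emit:
step_arm(targets=[[0,[-0.2,1,0],[0,0,0]],[0,[-0.2,1,0],[0,0,0]]])

```text
time: 11.1
ee_pos: [0.5433, 0.0129, 0.0433]
tcp_rot: [-179.9, -0.0, -167.4]
wrist_force: [0.2, -8.4, -0.7]
opening: -0.0002
grasp_force: 3.5
```

Emit:
step_arm(targets=[[0,[-0.2,1,0],[0,0,0]],[0,[-0.2,1,0],[0,0,0]]])

```text
time: 11.3
ee_pos: [0.5431, 0.0134, 0.0432]
tcp_rot: [-179.9, -0.0, -167.4]
wrist_force: [-0.5, -10.2, 0.3]
opening: 0.0001
grasp_force: 4.9
```

The gasket is now loaded: force is about 10 N and travel has almost stopped, so the gate is home. I withdraw from the gate and look to confirm, and also check what stands behind the bed before the swing.

Emit:
step_arm(targets=[[0,[0,0,0],[0,0,0]],[0,[1,-6,0],[0,0,0]],[0,[3.5,-16,0],[0,0,0]],[0,[3.5,-16,20],[0,0,0]],[0,[3.5,-16,45],[0,0,0]],[0,[3.5,-16,70],[0,0,0]],[0,[3.5,-16,70],[0,0,0]]])

```text
time: 12.0
ee_pos: [0.5485, -0.0016, 0.117]
tcp_rot: [-180.0, 0.3, -167.4]
wrist_force: [-0.6, -0.2, -0.7]
opening: -0.0002
grasp_force: 0.0
```

Emit:
step_arm(targets=[[0,[9,-16,0],[0,0,0.04]],[0,[18,-32,0],[0,0,0.08]],[0,[27,-48,0],[0,0,0.12]],[0,[36,-64,0],[0,0,0.15]],[0,[44,-80,0],[0,0,0.18]],[0,[44,-80,0],[0,0,0.18]],[0,[44,-80,0],[0,0,0.18]]])

```text
time: 12.7
ee_pos: [0.5903, -0.0815, 0.1126]
tcp_rot: [179.9, -0.0, -157.1]
wrist_force: [0.3, 0.0, -0.5]
opening: 0.0003
grasp_force: 0.0
```

```bash
python3 - <<'E'
from h import *
pose=(.5794,.0665,.2194)
p,d=bot.camera("top");s,_=bot.camera("scene");o=bot.get_obs();print(o["ee_pos"],o["tcp_rot"],cast(o["ee_pos"][:2],pose)*1e3,o["q"].round(1))
np.savez("top3.npz",p=p,d=d)
a=cv2.resize(p[172:250,230:335,::-1],None,fx=5,fy=5,interpolation=cv2.INTER_CUBIC)
a=cv2.resize(p[172:250,230:335,::-1],None,fx=4,fy=4,interpolation=cv2.INTER_CUBIC)
b=cv2.resize(s[175:237,240:345,::-1],None,fx=4,fy=4,interpolation=cv2.INTER_CUBIC)
cv2.imwrite("pics/t3.png",np.vstack([a,b]))
# heights behind the bed from the first view
c=bot.camera_params("top");D=np.load("top0.npz")["d"]
v,u=np.mgrid[60:180,200:400];uv=np.c_[u.ravel(),v.ravel()].astype(float);z=D[v,u].ravel()
m=cv2.undistortPoints(uv.reshape(-1,1,2),c["K"],np.array([c["k1"],0,0,0,0.])).reshape(-1,2)
X=(np.c_[m*z[:,None],z]-c["t"])@np.array(c["R"]);X=X[z>0]
for y0 in np.arange(-.2,.25,.05):
    k=X[(abs(X[:,1]-y0)<.025)&(X[:,2]>.07)]
    print(round(y0,2),[(h,round(float(k[k[:,2]>h][:,0].min()),3)) for h in(.07,.12,.2) if (k[:,2]>h).any()])
E
```

```text
[ 0.59027982 -0.08091747  0.11304623] [ 1.79966265e+02 -1.09946075e-02 -1.57084023e+02] [[ -21.46552622 -146.25153436]] [ -7.8  10.5   3.2  82.7   0.  -30.7]
-0.2 [(0.07, 1.01), (0.12, 1.01)]
-0.15 [(0.07, 1.017)]
-0.1 [(0.07, 0.764), (0.12, 0.764)]
-0.05 [(0.07, 0.759), (0.12, 0.759)]
-0.0 [(0.07, 0.754), (0.12, 0.754), (0.2, 0.9)]
0.05 [(0.07, 0.746), (0.12, 0.746), (0.2, 0.896)]
0.1 [(0.07, 0.75), (0.12, 0.75), (0.2, 0.901)]
0.15 [(0.07, 0.899), (0.12, 0.901), (0.2, 0.91)]
0.2 [(0.07, 0.759), (0.12, 0.774), (0.2, 0.892)]
```

View pics/t3.png

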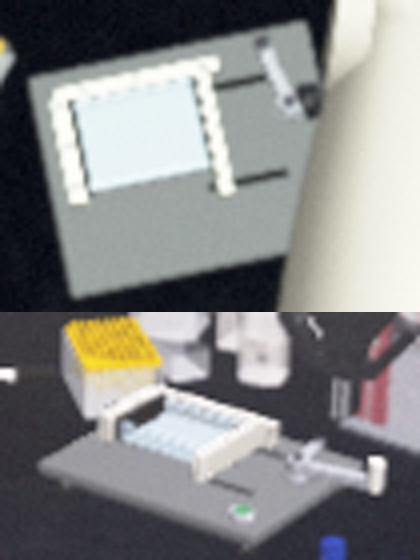

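The composite shows the gate at (205,75)–(228,190) tight against the tray's right end, with the tray's left end on the gasket. The lever is still open, strut at (275,70). The tank behind begins at x≈0.75, clear of the swing. Next I compute the arc, with the tool turning along with the lever.

```bash
python3 - <<'E'
from h import *
pose=(.5794,.0665,.2194)
def tcp(th,off=17.2,r=48.):
    P=np.array([0,-93.5])+r*np.array([np.sin(th),-np.cos(th)])-off*np.array([np.cos(th),np.sin(th)])
    return world(P/1e3,pose)[0]*1e3
cur=np.array([590.3,-81.0]);th=.18
seq=[(.18,17.2)]+[(t,17.2) for t in np.arange(.27,1.63,.09)]
for i in range(0,len(seq),8):
    b=cur.copy();b0=th
    print([[0,[round(float(x),1) for x in tcp(t,o)-b]+[0],[0,0,round(t-b0,2)]] for t,o in seq[i:i+8]])
    cur=tcp(*seq[min(i+7,len(seq)-1)]);th=seq[min(i+7,len(seq)-1)][0]; print(th,cur)
E
```

```text
[[0, [12.3, 5.3, 0], [0, 0, 0.0]], [0, [16.8, 5.8, 0], [0, 0, np.float64(0.09)]], [0, [21.3, 6.7, 0], [0, 0, np.float64(0.18)]], [0, [25.7, 7.9, 0], [0, 0, np.float64(0.27)]], [0, [30.0, 9.6, 0], [0, 0, np.float64(0.36)]], [0, [34.1, 11.6, 0], [0, 0, np.float64(0.45)]], [0, [38.0, 14.0, 0], [0, 0, np.float64(0.54)]], [0, [41.7, 16.8, 0], [0, 0, np.float64(0.63)]]]
0.8099999999999998 [632.02150567 -64.23485512]
[[0, [3.4, 3.1, 0], [0, 0, np.float64(0.09)]], [0, [6.5, 6.4, 0], [0, 0, np.float64(0.18)]], [0, [9.4, 10.0, 0], [0, 0, np.float64(0.27)]], [0, [11.8, 13.9, 0], [0, 0, np.float64(0.36)]], [0, [14.0, 18.0, 0], [0, 0, np.float64(0.45)]], [0, [15.7, 22.2, 0], [0, 0, np.float64(0.54)]], [0, [17.1, 26.6, 0], [0, 0, np.float64(0.63)]], [0, [18.0, 31.1, 0], [0, 0, np.float64(0.72)]]]
1.5299999999999996 [650.04184555 -33.15756217]
[[0, [0.6, 4.6, 0], [0, 0, np.float64(0.09)]]]
1.6199999999999997 [650.59318302 -28.60338604]
```

Emit:
step_arm(targets=[[0,[0,0,-20],[0,0,0]],[0,[0,0,-40],[0,0,0]],[0,[0,0,-55],[0,0,0]],[0,[0,0,-65],[0,0,0]],[0,[0,0,-71],[0,0,0]],[0,[0,0,-71],[0,0,0]]])

```text
time: 13.4
ee_pos: [0.5903, -0.0812, 0.0418]
tcp_rot: [180.0, -0.0, -157.1]
wrist_force: [-0.0, -0.5, -0.1]
opening: -0.0002
grasp_force: 0.0
```

Emit:
step_arm(targets=[[0,[6,2.6,-3],[0,0,0]],[0,[12.3,5.3,-3],[0,0,0]],[0,[16.8,5.8,-3],[0,0,0.09]],[0,[21.3,6.7,-3],[0,0,0.18]],[0,[25.7,7.9,-3],[0,0,0.27]],[0,[30,9.6,-3],[0,0,0.36]],[0,[34.1,11.6,-3],[0,0,0.45]],[0,[38,14,-3],[0,0,0.54]]])

```text
time: 14.2
ee_pos: [0.6294, -0.0674, 0.0397]
tcp_rot: [-180.0, -0.0, -125.9]
wrist_force: [-0.9, -1.0, 0.9]
opening: -0.0002
grasp_force: 0.7
```

Emit:
step_arm(targets=[[0,[3.7,2.8,0],[0,0,0.09]],[0,[7.1,5.9,0],[0,0,0.18]],[0,[10.2,9.2,0],[0,0,0.27]],[0,[13.1,12.8,0],[0,0,0.36]],[0,[15.5,16.7,0],[0,0,0.45]],[0,[17.7,20.8,0],[0,0,0.54]],[0,[17.7,20.8,0],[0,0,0.54]]])

```text
time: 14.9
ee_pos: [0.6473, -0.0461, 0.0397]
tcp_rot: [-179.9, 0.0, -95.1]
wrist_force: [0.5, -0.8, -0.3]
opening: 0.0
grasp_force: 0.0
```

Emit:
step_arm(targets=[[0,[0.9,2.1,0],[0,0,0.05]],[0,[1.7,4.2,0],[0,0,0.09]],[0,[2.4,6.4,0],[0,0,0.14]],[0,[3.1,8.6,0],[0,0,0.18]],[0,[3.6,10.8,0],[0,0,0.22]],[0,[4,13.1,0],[0,0,0.27]],[0,[4,13.1,0],[0,0,0.27]]])

```text
time: 15.6
ee_pos: [0.6511, -0.0344, 0.0397]
tcp_rot: [-179.9, -0.1, -79.8]
wrist_force: [1.8, -5.1, -0.5]
opening: -0.0
grasp_force: 2.5
```

Emit:
step_arm(targets=[[0,[0.2,1.5,0],[0,0,0.03]],[0,[0.4,3,0],[0,0,0.06]],[0,[0.4,3,0],[0,0,0.06]]])

```text
time: 15.9
ee_pos: [0.6517, -0.0317, 0.0397]
tcp_rot: [-179.9, -0.1, -76.5]
wrist_force: [4.2, -6.4, -1.6]
opening: -0.0001
grasp_force: 3.2
```

Emit:
step_arm(targets=[[0,[0,1.5,0],[0,0,0]],[0,[0,3,0],[0,0,0]],[0,[0,3,0],[0,0,0]]])

```text
time: 16.2
ee_pos: [0.6515, -0.0287, 0.0398]
tcp_rot: [-179.9, -0.1, -76.5]
wrist_force: [2.1, -6.8, -1.4]
opening: 0.0003
grasp_force: 3.2
```

Emit:
step_arm(targets=[[0,[0,1.5,0],[0,0,0]],[0,[0,2,0],[0,0,0]],[0,[0,2,0],[0,0,0]]])

```text
time: 16.5
ee_pos: [0.6513, -0.0268, 0.0397]
tcp_rot: [-180.0, -0.1, -76.5]
wrist_force: [0.8, -6.8, 0.9]
opening: 0.0003
grasp_force: 3.3
```

Emit:
step_arm(targets=[[0,[0,1,0],[0,0,0]],[0,[0,2,0],[0,0,0]],[0,[0,2,0],[0,0,0]]])

```text
time: 16.8
ee_pos: [0.6513, -0.0265, 0.0398]
tcp_rot: [180.0, -0.3, -76.6]
wrist_force: [0.7, -14.8, -0.6]
opening: 0.0005
grasp_force: 7.2
```

Emit:
step_arm(targets=[[0,[0,1,0],[0,0,0]],[0,[0,1.5,0],[0,0,0]],[0,[0,1.5,0],[0,0,0]]])

```text
time: 17.1
ee_pos: [0.6513, -0.0264, 0.0398]
tcp_rot: [180.0, -0.4, -76.6]
wrist_force: [0.4, -20.1, 0.5]
opening: -0.0002
grasp_force: 10.2
```

The lever is at its stop: force jumped to 20 N with no travel. I retreat, lift clear, move the arm away and look.

Emit:
step_arm(targets=[[0,[0,-8,0],[0,0,0]],[0,[3,-20,0],[0,0,0]],[0,[4,-25,15],[0,0,0]],[0,[4,-25,50],[0,0,0]],[0,[4,-25,90],[0,0,0]],[0,[4,-25,130],[0,0,0]],[0,[-30,-25,150],[0,0,0]],[0,[-60,-25,150],[0,0,0]]])

```text
time: 17.9
ee_pos: [0.5916, -0.0471, 0.194]
tcp_rot: [-179.7, -0.1, -76.3]
wrist_force: [-0.2, -0.3, -0.3]
opening: 0.0
grasp_force: 0.0
```

Emit:
step_arm(targets=[[0,[-40,-20,0],[0,0,0]],[0,[-80,-40,0],[0,0,0]],[0,[-110,-70,0],[0,0,0]],[0,[-130,-100,0],[0,0,0]],[0,[-130,-100,0],[0,0,0]],[0,[-130,-100,0],[0,0,0]]])

```text
time: 18.5
ee_pos: [0.4608, -0.1475, 0.1907]
tcp_rot: [-179.9, -0.0, -76.4]
wrist_force: [0.1, 0.6, 0.1]
opening: 0.0002
grasp_force: 0.0
```

```bash
python3 - <<'E'
from h import *
pose=(.5794,.0665,.2194)
p,d=bot.camera("top");s,_=bot.camera("scene");o=bot.get_obs();print(o["ee_pos"],o["wrist_force"])
np.savez("top4.npz",p=p,d=d);print(tray(p,pose))
a=cv2.resize(p[172:250,230:335,::-1],None,fx=4,fy=4,interpolation=cv2.INTER_CUBIC)
b=cv2.resize(s[175:237,240:345,::-1],None,fx=4,fy=4,interpolation=cv2.INTER_CUBIC)
cv2.imwrite("pics/t4.png",np.vstack([a,b]))
E
```

```text
[ 0.46126445 -0.14664751  0.18993046] [0.69241272 0.623609   0.20086586]
((-1.1686210632324219, 30.81377601623535), (98.91928100585938, 78.01366424560547), 89.45082092285156)
```

View pics/t4.png

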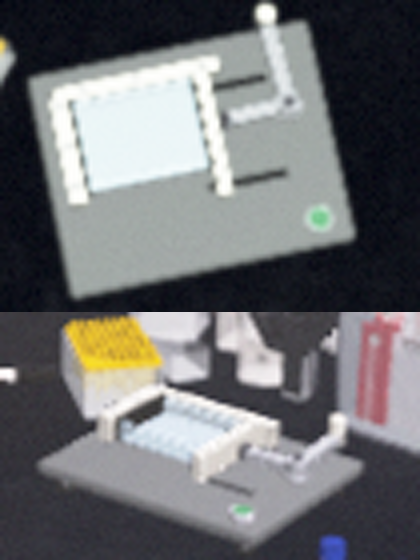

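The view shows the strut square behind the gate, from nose (228,118) to hub (290,100), with the handle along caster +x to the post at (265,14). The tray measures y = 30.8 mm, flat along the fence, and the arm is clear of everything. I'm handing the job in.

```bash
python3 -c "
from workcell import bot
print(bot.job_done())"
```

```text
the job is handed in; nothing more can be done
None
```

I handed the job in at about 18.5 s of the 61 s allowed: the tray measured in line along the fence and on the gasket (y 30.8 mm), the gate is home, and the lever was pushed to its stop with its strut behind the gate. The hand-in returned no verdict.

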